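Click the lid of a food-bank storage tub shut all the way round

TASK

The lid of the storage tub is only laid on: press down each of the four sections of its rim with a fingertip until every one clicks shut and stays down. Do not lift or tip the tub, leave it standing where it is, and leave the can, the jar and the flat tin beside it alone.

Things in the scene. Friction and masses are not known exactly. Their poses are not given: they have to be found in the camera images.
- tub: White plastic food tub, loose on the table, 166 (its x) by 234 mm (its y, the long sides) over the lid rim, about 1 kg. A rigid see-through lid panel, top at 92 mm, covers it and needs no pressing; round it runs a grey snap-fit rim in four straight sections, two long, two short, all raised 9 mm at the start. Origin: centre of the underside; z up, x roughly away from the robot (yaw within 0.5 rad).
- near_top (a point): Middle of the flat top face of the long rim section on the tub's -x side, the robot's side of the tub; section top is 22 mm in tub x by 234 mm in tub y. The point moves with the section: 105 mm above the table while raised, 96 mm when clicked shut (4 mm above the clear panel). It may be pressed anywhere along its length.
- near (a joint): How far that long section (-x side, the robot's side of the tub) is pressed down, in m: 0 raised, 0.009 clicked shut against its stop. Snap action: it takes about 9 N to start it down, less as it goes; let go before 5 mm it springs back up, past 5 mm it snaps to 9 mm by itself and stays.
- far_top (a point): Middle of the flat top face of the long rim section on the tub's +x side, the side away from the robot; section top is 22 mm in tub x by 234 mm in tub y. The point moves with the section: 105 mm above the table while raised, 96 mm when clicked shut (4 mm above the clear panel). It may be pressed anywhere along its length.
- far (a joint): How far that long section (+x side, the side away from the robot) is pressed down, in m: 0 raised, 0.009 clicked shut against its stop. Snap action: it takes about 9 N to start it down, less as it goes; let go before 5 mm it springs back up, past 5 mm it snaps to 9 mm by itself and stays.
- left_top (a point): Middle of the flat top face of the short rim section on the tub's +y end; section top is 126 mm in tub x by 22 mm in tub y. The point moves with the section: 105 mm above the table while raised, 96 mm when clicked shut (4 mm above the clear panel). It may be pressed anywhere along its length.
- left (a joint): How far that short section (+y end) is pressed down, in m: 0 raised, 0.009 clicked shut against its stop. Snap action: it takes about 9 N to start it down, less as it goes; let go before 5 mm it springs back up, past 5 mm it snaps to 9 mm by itself and stays.
- right_top (a point): Middle of the flat top face of the short rim section on the tub's -y end; section top is 126 mm in tub x by 22 mm in tub y. The point moves with the section: 105 mm above the table while raised, 96 mm when clicked shut (4 mm above the clear panel). It may be pressed anywhere along its length.
- right (a joint): How far that short section (-y end) is pressed down, in m: 0 raised, 0.009 clicked shut against its stop. Snap action: it takes about 9 N to start it down, less as it goes; let go before 5 mm it springs back up, past 5 mm it snaps to 9 mm by itself and stays.
- tall_can: Food can, 74 mm diameter, 108 mm high, standing loose near the tub; not part of the job. Origin: centre of the underside.
- jar: Jar with a metal cap, 68 mm diameter, 100 mm high, standing loose near the tub; not part of the job. Origin: centre of the underside.
- flat_tin: Flat fish tin, 87 mm diameter, 36 mm high, lying loose near the tub; not part of the job. Origin: centre of the underside.

How it is judged:
By the outcome, as a careful person would: the job done as asked, in the order asked, and still so for the second after the job is handed in, with the robot touching nothing.
It also fails if it takes over 43 s, if anything falls off the work surface, if the arm or the gripper's body presses on something with over 40 N, if the wrist force passes 120 N, or if a joint passes its speed limit or range.

ROBOT

A 6-joint arm with a two-finger parallel gripper is mounted at the origin on the work surface. World frame = base frame: x ahead of the robot, y to its left, z up, the work surface at z = 0. Lengths are in mm, angles in degrees, forces in N, time in s.
With the tool pointing down it reaches from about 350 to 850 mm from the base axis. Payload 8.1 kg.
Tool frame: the origin (TCP) lies between the finger pads; the fingertips stand r.nose_length ahead of it and the grasp point (between the pads) lies 3 mm ahead of it (r.nose_length is the distance from the TCP to the fingertips, in mm); x points along the fingers, y is the direction in which the jaws open and shut, and the axes are right-handed (so a half turn about x gives the same grasp; the last joint's range is limited). The gripper opens to 85 mm and grips with 20 to 120 N. Pads are 22 mm wide; open, the fingers measure 114 mm over their backs; the gripper's body (76 mm by 85 mm) begins 54 mm behind the grasp point. The pads swing forward as they close: fully open they stand 13 mm farther back than shut.
Start: joints at [-69.809, 7.471, 85.268, -0, 87.261, -4.893], TCP at [254.389, -543.408, 228.692] pointing down, gripper open.
Joint ranges: [-169.43, 169.43], [-51.17, 129.36], [1.28, 143.12], [-76.62, 256.62], [0, 156.53], [-152.29, 152.29]. Speed limits (degrees/s): [136.94, 136.94, 159.86, 180, 180, 180].

INTERFACE

Orientations are given as [roll, pitch, yaw] about the fixed x, y, z axes, in that order (R = Rz(yaw) Ry(pitch) Rx(roll)).
In Python, from bench import sense, optics, order, r gives the robot as it stands.
- The arm moves only by the tool carry_out, never from a script. Its argument "commands" is one flat list of numbers, 7 for each row, row after row: the shift along the tool's x, y, z in m, then the turn, a rotation vector about the tool's x, y, z in degrees, then the closure, from -1 (fully open) to 1 (shut), so that 0 is half open. A call has 1 to 12 rows; each row is the pose to reach, as a shift and turn from the pose measured when the call began, along the tool's axes at that moment; what a row does not reach only later rows make up. A row lasts 1/8 s, in which the tool goes at most 62.5 mm and 10.7 degrees, less where a joint would pass 70% of its speed; a pose out of reach is approached as far as the arm can. A call with a gripper value outside its range is refused whole. The fingers move at their own pace and stop on an object; "grip_force" is the grip in N (left out, the last holds). Time passes only in rows, so rows that repeat a pose let the fingers close. It gives the time, the measured TCP pose, the force and the opening at its end, in the units of the state.
- sense(): the state, without advancing time (a new reading comes with each control period).
- optics.snapshot(name): name is "side" or "top"; returns (picture, depth): 480x640x3 uint8, red, green, blue; 480x640 float32, mm along the optical axis (not along the pixel's ray), 0 where there is no reading.
- optics.calibration(name): a dict with "mtx" (3x3 intrinsics, pixels), "extrinsics" (4x4, takes a point from camera to world coordinates). Camera axes: x right, y up, looking along -z (the intrinsics and any distortion apply to the point x, -y, -z); pixel columns grow to the right and rows downward; lengths in mm; the calibration is good to about 2 mm. A picture is of the moment at which its call begins. calibration takes no time and is no camera call.
- order.hand_in(): hands the job in, once; it reports no verdict.
The state is a dict: "time": time; "joint_pos": joint angles; "qd": joint speeds; "joint_efforts": joint torques, N m; "tool_pos": TCP position; "tcp_rot": TCP orientation; "ft_force": force on the tool from outside, world axes, zero at the start; "wrist_torque": the same for the moment, N m; "finger_gap": finger opening in mm.
Only numpy, scipy, OpenCV 4.12 (cv2) and the standard library are available. Lean on these libraries where they do the work, as an engineer would, in place of code of your own. Each camera call takes 0.05 s, during which the arm holds its last target. There are 200 camera calls.

## Working session

There is one attempt and no reset: what is moved stays moved. The work goes in short steps, Python scripts to look and compute and a tool call to move; the robot and the scene stay as the last step left them, time stands still between calls to the robot, and variables do not carry over. Pictures are saved under pics/ and viewed, about 8 in all and at most 12, crops included, and the job is handed in when it is done.

Besides the shell and the picture viewer there is one more tool, called after ">>>" by a JSON object that holds its "fn" and its "kwargs", one argument or row to a line. carry_out: Moves the arm, as the interface text tells. Its arguments: {"type":"object","properties":{"commands":{"type":"array","items":{"type":"number"}},"grip_force":{"type":"number"}},"required":["commands"]}

```bash
mkdir -p pics; python3 - <<'E'
from bench import sense, optics, order, r
import cv2,numpy as np
print(r.nose_length); s=sense(); print(s)
for n in("top","side"):
    p,d=optics.snapshot(n); cv2.imwrite(f"pics/{n}0.png",p[:,:,::-1]); np.savez(f"{n}0.npz",p=p,d=d)
    c=optics.calibration(n); print(n,c)
E
```

```text
22.0
{'time': 0.0, 'joint_pos': array([-6.98079821e+01,  7.51512007e+00,  8.53297999e+01, -1.79007187e-03,
        8.72608315e+01, -4.89238098e+00]), 'qd': array([-0.06963602, -0.09004631,  0.03158645,  0.1100296 ,  0.1225196 ,
        0.02098659]), 'joint_efforts': array([-1.54198489e-03, -5.69409478e+01, -5.00548017e+01, -4.09947479e-04,
        1.48748030e-02,  2.11384685e-05]), 'tool_pos': array([ 254.19595907, -542.88092628,  227.63931565]), 'tcp_rot': array([-93.92381328,  89.89423342, 111.16067279]), 'ft_force': array([-0.34198216, -0.35949317,  0.61235557]), 'wrist_torque': array([ 0.00762827,  0.00540474, -0.00168107]), 'finger_gap': 85.53815661755257}
top {'mtx': array([[458.10152344,   0.        , 315.54241651],
       [  0.        , 458.10152344, 247.62249564],
       [  0.        ,   0.        ,   1.        ]]), 'extrinsics': array([[-9.89756073e-03,  9.86581595e-01, -1.62968693e-01,
         4.82673573e+02],
       [-9.99946873e-01, -9.29592494e-03,  4.45390112e-03,
         6.16892658e+01],
       [ 2.87919213e-03,  1.63004118e-01,  9.86621188e-01,
         7.85626069e+02],
       [ 0.00000000e+00,  0.00000000e+00,  0.00000000e+00,
         1.00000000e+00]])}
side {'mtx': array([[597.52422217,   0.        , 313.58518458],
       [  0.        , 597.52422217, 240.81068287],
       [  0.        ,   0.        ,   1.        ]]), 'extrinsics': array([[-7.99291961e-01,  4.44561285e-01, -4.04348396e-01,
         2.10890207e+02],
       [-6.00942411e-01, -5.92147435e-01,  5.36870221e-01,
         6.08429739e+02],
       [-7.62150286e-04,  6.72106152e-01,  7.40454415e-01,
         8.26717462e+02],
       [ 0.00000000e+00,  0.00000000e+00,  0.00000000e+00,
         1.00000000e+00]])}
```

View pics/top0.png

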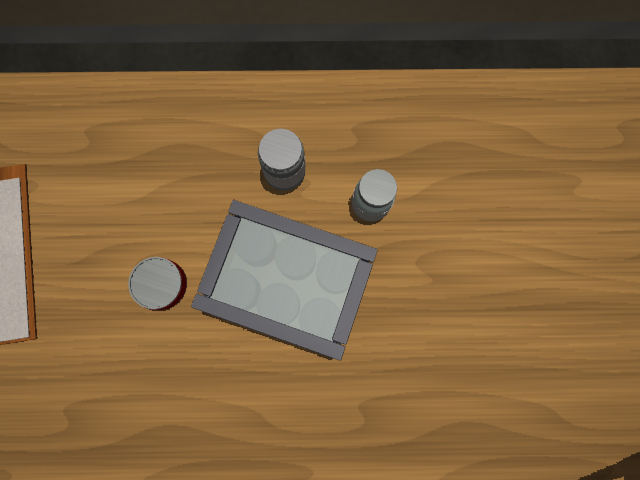

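View pics/side0.png

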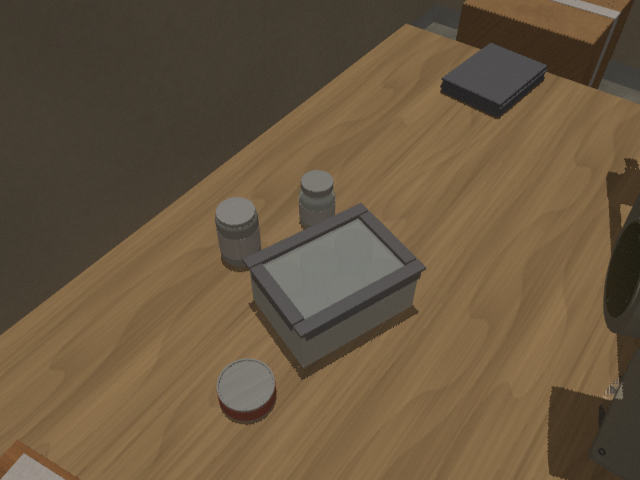

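The top view shows the tub's rim corners at about (234,202), (376,252), (341,358) and (193,305). The can top is at (281,145), the jar at (378,185) and the tin at (157,283). The side view agrees, and nothing overhangs the rim.

```bash
cat >h.py <<'E'
import numpy as np,cv2
from bench import optics,sense
from scipy.spatial.transform import Rotation as R
def cast(n,uv,z):
    c=optics.calibration(n);K,E=c["mtx"],c["extrinsics"]
    v=np.c_[np.atleast_2d(uv),np.ones(len(np.atleast_2d(uv)))]@np.linalg.inv(K).T*[1,-1,-1]
    v=v@E[:3,:3].T;o=E[:3,3]
    return o+v*((z-o[2])/v[:,2])[:,None]
def pts(n,d):
    c=optics.calibration(n);K,E=c["mtx"],c["extrinsics"]
    v,u=np.indices(d.shape);q=np.stack([u,v,np.ones_like(u)],-1)@np.linalg.inv(K).T*[1,-1,-1]*d[...,None]
    return q@E[:3,:3].T+E[:3,3]
E
python3 - <<'E'
from h import *
box=None
for n,c0 in(("top",[[234,202],[376,252],[341,358],[193,305]]),("side",[[363,209],[424,268],[299,328],[246,265]])):
    f=np.load(n+"0.npz");P=pts(n,f["d"])
    print(n,"corners z105\n",cast(n,c0,105).round(1))
    m=cv2.fillPoly(np.zeros((480,640),np.uint8),[np.array(c0)],1)>0
    m=cv2.dilate(m.astype(np.uint8),np.ones((9,9)))>0
    g=f["p"].astype(int)
    m&=(abs(P[...,2]-105)<6)&(g.max(2)<115)
    print(np.median(P[m],0),m.sum())
    rc=cv2.minAreaRect(np.argwhere(m)[:,::-1].astype(np.float32)); px=cv2.boxPoints(rc)
    rc=cv2.minAreaRect(P[m][:,:2].astype(np.float32));print("depth rect",rc)
    mm=cv2.morphologyEx(m.astype(np.uint8),cv2.MORPH_CLOSE,np.ones((3,3)))
    cs=max(cv2.findContours(mm,0,1)[0],key=cv2.contourArea)[:,0]
    print("ray rect",cv2.minAreaRect(cast(n,cs,105)[:,:2].astype(np.float32)))
for k,uv,z in(("can",[281,145],108),("jar",[378,185],100),("tin",[157,283],36)):print(k,cast("top",uv,z))
print(R.from_euler("xyz",sense()["tcp_rot"],degrees=True).as_matrix().round(3))
E
```

```text
top corners z105
 [[667.  182.7 105. ]
 [587.6 -32.2 105. ]
 [432.7  23.3 105. ]
 [511.1 240.1 105. ]]
[547.18052494 108.81813062 105.51701862] 6998
depth rect ((550.8394165039062, 105.09129333496094), (234.6761016845703, 174.1905517578125), 70.21399688720703)
ray rect ((550.685302734375, 104.84243774414062), (233.6885986328125, 173.7303924560547), 70.12427520751953)
side corners z105
 [[581.5 -24.6 105. ]
 [432.1  27.3 105. ]
 [519.9 233.3 105. ]
 [659.2 190.1 105. ]]
[534.86560465 118.31793267 105.2146197 ] 5210
depth rect ((550.0067138671875, 104.27532958984375), (235.58651733398438, 172.8021697998047), 70.11839294433594)
ray rect ((549.2072143554688, 105.81149291992188), (236.3033905029297, 173.7905731201172), 70.35400390625)
can [[757.00183975 110.7919626  108.        ]]
jar [[693.55452682 -39.35197521 100.        ]]
tin [[550.27893507 318.25697024  36.        ]]
[[-0.001  0.424 -0.906]
 [ 0.002 -0.906 -0.424]
 [-1.    -0.002 -0.   ]]
```

>>> {"fn": "carry_out", "kwargs": {
  "commands": [0.03,-0.51,-0.494,-45,0,0,1,0.03,-0.51,-0.494,-45,0,0,1,0.03,-0.51,-0.494,-45,0,0,1,0.03,-0.51,-0.494,-45,0,0,1,0.03,-0.51,-0.494,-45,0,0,1,0.03,-0.51,-0.494,-45,0,0,1,0.03,-0.51,-0.494,-45,0,0,1,0.03,-0.51,-0.494,-45,0,0,1,0.03,-0.51,-0.494,-45,0,0,1,0.03,-0.51,-0.494,-45,0,0,1,0.03,-0.51,-0.494,-45,0,0,1,0.03,-0.51,-0.494,-45,0,0,1],
  "grip_force": 20
}}

```text
time: 1.6
tool_pos: [485.2, 131.7, 197.9]
tcp_rot: [-121.2, 89.8, 129.1]
ft_force: [-0.4, -0.7, 0.3]
finger_gap: -0.1
```

>>> {"fn": "carry_out", "kwargs": {
  "commands": [0,0,0,0,0,0,1]
}}

```text
time: 1.72
tool_pos: [484.9, 133.1, 197.2]
tcp_rot: [-101.8, 89.8, 148.6]
ft_force: [-0.0, -0.4, 0.1]
finger_gap: -0.2
```

```bash
cat >>h.py <<'E'
C=np.array([549.7,104.5]);a=np.radians(-19.8);ux=np.array([np.cos(a),np.sin(a)]);uy=np.array([-ux[1],ux[0]])
def to(*targets):
    s=sense();M=R.from_euler("xyz",s["tcp_rot"],degrees=True)
    print(s["time"],s["tool_pos"].round(1),s["ft_force"].round(1),"tool y",M.as_matrix()[:,1].round(3))
    for x,y,z in targets:
        w=np.r_[C+x*ux+y*uy,z]; print((x,y,z),w.round(0),M.inv().apply(w-s["tool_pos"]).round(1))
E
python3 - <<'E'
from h import *
to((-70,0,150),(-70,0,140),(-70,0,120),(-70,0,115))
p,d=optics.snapshot("side");cv2.imwrite("pics/s1.png",p[100:400,150:550,::-1].repeat(2,0).repeat(2,1))
E
```

```text
1.725 [484.9 133.1 197.2] [-0.  -0.4  0.1] tool y [ 0.942 -0.335 -0.004]
(-70, 0, 150) [484. 128. 150.] [47.2  0.8  5. ]
(-70, 0, 140) [484. 128. 140.] [57.2  0.8  5. ]
(-70, 0, 120) [484. 128. 120.] [77.2  0.9  5.1]
(-70, 0, 115) [484. 128. 115.] [82.2  0.9  5.1]
```

View pics/s1.png

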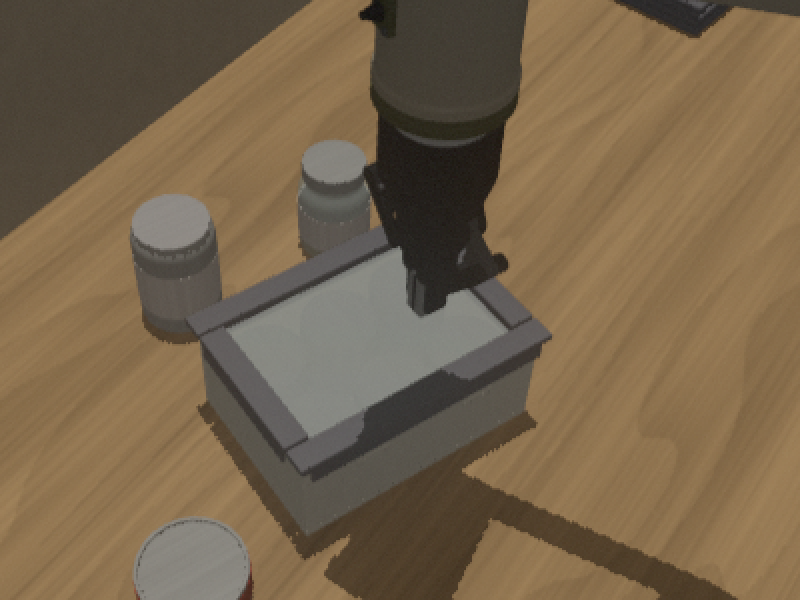

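>>> {"fn": "carry_out", "kwargs": {
  "commands": [0.045,0.001,0.005,0,0,0,1,0.062,0.001,0.005,0,0,0,1,0.066,0.001,0.005,0,0,0,1,0.069,0.001,0.005,0,0,0,1,0.072,0.001,0.005,0,0,0,1,0.074,0.001,0.005,0,0,0,1,0.076,0.001,0.005,0,0,0,1]
}}

```text
time: 2.65
tool_pos: [484.0, 127.5, 121.5]
tcp_rot: [-106.2, 89.8, 144.2]
ft_force: [0.1, -0.5, -0.4]
finger_gap: 0.0
```

>>> {"fn": "carry_out", "kwargs": {
  "commands": [0.001,0,0,0,0,0,1,0.002,0,0,0,0,0,1]
}}

```text
time: 2.9
tool_pos: [484.1, 127.6, 119.5]
tcp_rot: [-108.2, 89.8, 142.2]
ft_force: [-0.0, -0.4, -0.4]
finger_gap: -0.1
```

>>> {"fn": "carry_out", "kwargs": {
  "commands": [-0.04,0,0,0,0,0,1,-0.04,0.035,-0.052,0,0,0,1,-0.04,0.07,-0.103,0,0,0,1,-0.04,0.07,-0.103,0,0,0,1,-0.04,0.07,-0.103,0,0,0,1]
}}

```text
time: 3.52
tool_pos: [584.1, 201.0, 158.5]
tcp_rot: [-86.6, 89.7, 163.8]
ft_force: [-0.6, 0.6, -0.6]
finger_gap: 0.3
```

```bash
cat >>h.py <<'E'
def rim():
    p,d=optics.snapshot("top");P=pts("top",d)
    p2,d2=optics.snapshot("side");Q=pts("side",d2)
    for k,cx,cy in(("near",-72,0),("far",72,0),("left",0,106),("right",0,-106),("panel",0,0)):
        o=[]
        for X in(P,Q):
            e=X[...,:2]-C; x=e@ux-cx; y=e@uy-cy
            L=(7,90) if cx else (45,7)
            m=(abs(x)<L[0])&(abs(y)<L[1])&(X[...,2]>85)&(X[...,2]<112)
            o+=[int(m.sum()),np.percentile(X[m][:,2],[20,50,80]).round(1) if m.any() else None]
        print(k,o)
    return p,p2
E
python3 - <<'E'
from h import *
to((0,103,127),(0,103,119)); rim()
E
```

```text
3.525 [584.1 201.  158.5] [-0.6  0.6 -0.6] tool y [ 0.942 -0.335 -0.004]
(0, 103, 127) [585. 201. 127.] [31.5  0.4 -0.6]
(0, 103, 119) [585. 201. 119.] [39.5  0.5 -0.6]
near [943, array([104.6, 105.6, 106.5]), 900, array([104.4, 105.5, 106.5])]
far [1236, array([103.7, 105.3, 106.4]), 740, array([ 92.3, 103.7, 106. ])]
left [189, array([104.5, 105.4, 106.6]), 445, array([104.2, 105.2, 106.4])]
right [577, array([104.7, 105.6, 106.6]), 375, array([104.3, 105.7, 106.6])]
panel [539, array([91.6, 92.6, 93.6]), 381, array([91.5, 92.6, 93.7])]
```

>>> {"fn": "carry_out", "kwargs": {
  "commands": [0.032,0,0,0,0,0,1,0.036,0,0,0,0,0,1,0.039,0,0,0,0,0,1,0.041,0,0,0,0,0,1,0.041,0,0,0,0,0,1]
}}

```text
time: 4.25
tool_pos: [584.5, 200.7, 119.8]
tcp_rot: [-137.9, 89.9, 112.5]
ft_force: [-0.8, -0.1, -0.7]
finger_gap: 0.1
```

```bash
python3 - <<'E'
from h import *
to((0,103,115)); p,q=rim()
cv2.imwrite("pics/s2.png",q[150:350,200:450,::-1].repeat(3,0).repeat(3,1))
E
```

```text
4.25 [584.5 200.7 119.8] [-0.8 -0.1 -0.7] tool y [ 0.942 -0.336 -0.002]
(0, 103, 115) [585. 201. 115.] [ 4.8 -0.1 -0.7]
near [851, array([104.7, 105.7, 106.6]), 887, array([104.5, 105.5, 106.5])]
far [1227, array([103.6, 105.3, 106.4]), 756, array([ 92.1, 103.7, 106.1])]
left [47, array([104.6, 106.1, 106.7]), 402, array([104.1, 105.2, 106.3])]
right [577, array([104.7, 105.7, 106.7]), 380, array([104.2, 105.4, 106.7])]
panel [541, array([91.7, 92.7, 93.6]), 385, array([91.4, 92.5, 93.6])]
```

View pics/s2.png

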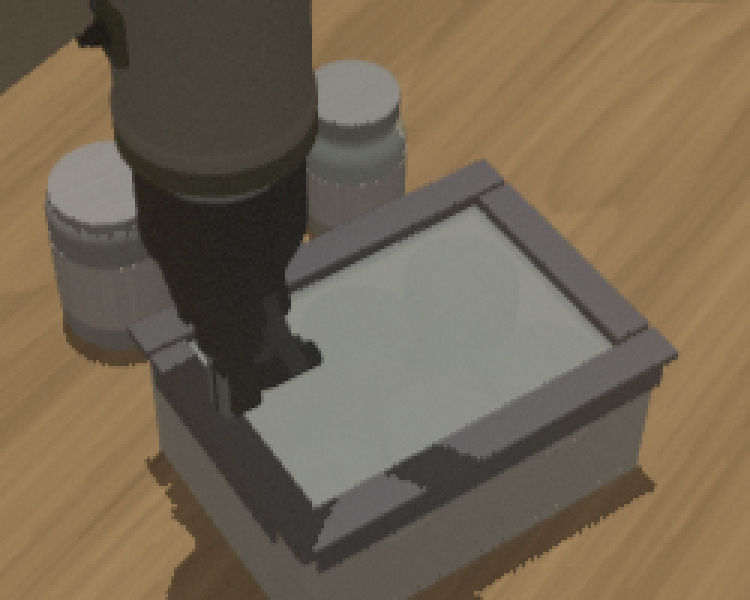

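The fingertip (crop 230,405) is over the left section but isn't touching it yet, so the reach past the TCP is shorter than stated. I'll go further down, watching the force.

>>> {"fn": "carry_out", "kwargs": {
  "commands": [0.002,0,0,0,0,0,1,0.003,0,0,0,0,0,1,0.003,0,0,0,0,0,1]
}}

```text
time: 4.72
tool_pos: [584.3, 200.7, 116.4]
tcp_rot: [-124.1, 89.9, 126.3]
ft_force: [0.0, -0.7, -0.9]
finger_gap: 0.0
```

>>> {"fn": "carry_out", "kwargs": {
  "commands": [0.002,0,0,0,0,0,1,0.002,0,0,0,0,0,1]
}}

```text
time: 4.97
tool_pos: [584.1, 200.7, 114.0]
tcp_rot: [-112.4, 89.8, 138.0]
ft_force: [-0.4, 0.4, -0.1]
finger_gap: -0.1
```

>>> {"fn": "carry_out", "kwargs": {
  "commands": [0.002,0,0,0,0,0,1,0.002,0,0,0,0,0,1]
}}

```text
time: 5.22
tool_pos: [583.9, 200.6, 111.7]
tcp_rot: [-105.4, 89.8, 145.0]
ft_force: [-0.5, -0.3, -0.6]
finger_gap: 0.3
```

```bash
python3 - <<'E'
from h import *
to((0,103,115)); p,q=rim()
# gripper lowest dark points
d=optics.snapshot("side")[1];Q=pts("side",d)
e=Q[...,:2]-C;x=e@ux;y=e@uy
m=(abs(x)<25)&(abs(y-103)<25)&(q.max(2)<70)
v,u=np.nonzero(m);i=np.argsort(-v)[:25]
for k in i[::4]:print(u[k],v[k],Q[v[k],u[k]].round(0),x[v[k],u[k]].round(),y[v[k],u[k]].round())
cv2.imwrite("pics/s3.png",cv2.resize(q[230:310,230:330,::-1],None,fx=7,fy=7,interpolation=0))
E
```

```text
5.225 [583.9 200.6 111.7] [-0.5 -0.3 -0.6] tool y [ 0.942 -0.336 -0.003]
(0, 103, 115) [585. 201. 115.] [-3.3  0.4 -1. ]
near [841, array([104.7, 105.7, 106.5]), 873, array([104.4, 105.4, 106.5])]
far [1234, array([103.7, 105.3, 106.4]), 726, array([ 92. , 103.5, 105.9])]
left [26, array([104.8, 105.8, 107.1]), 372, array([104.4, 105.4, 106.3])]
right [578, array([104.7, 105.7, 106.5]), 379, array([104. , 105.3, 106.6])]
panel [547, array([91.6, 92.7, 93.5]), 380, array([91.4, 92.5, 93.5])]
279 314 [568. 221.  86.] -23.0 116.0
278 312 [570. 221.  88.] -20.0 116.0
279 310 [566. 223.  99.] -25.0 117.0
278 309 [568. 222.  99.] -22.0 117.0
275 309 [578. 218.  86.] -12.0 117.0
279 308 [567. 222. 102.] -24.0 116.0
277 307 [572. 220.  98.] -18.0 116.0
```

View pics/s3.png

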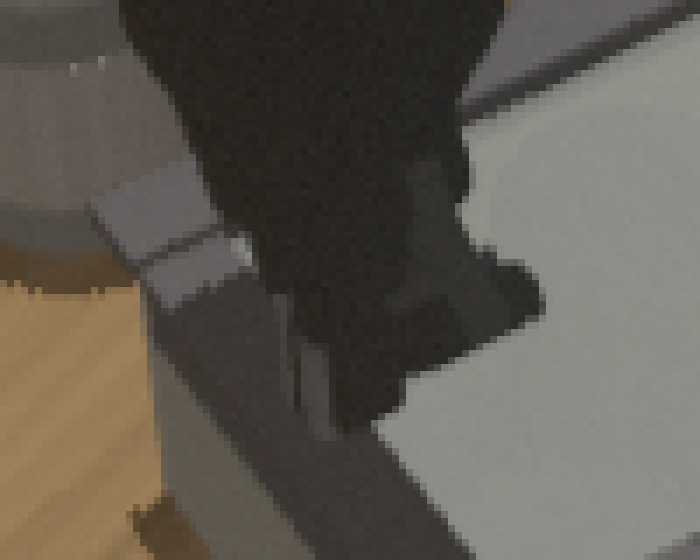

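```bash
python3 - <<'E'
from h import *
p,d=optics.snapshot("side");Q=pts("side",d)
for u,v in [(272,284),(272,287),(276,286),(276,290),(278,290),(278,292),(282,290),(284,287),(276,295),(280,296)]:
    w=Q[v,u];e=w[:2]-C;print(u,v,p[v,u],w.round(1),(e@ux).round(1),(e@uy).round(1))
E
```

```text
272 284 [49 45 40] [589.1 208.7 129.3] 1.8 111.3
272 287 [47 42 37] [590.  208.3 121. ] 2.7 111.3
276 286 [74 71 68] [581.2 208.9 130.8] -5.8 108.9
276 290 [73 71 65] [582.4 208.2 119.5] -4.4 108.7
278 290 [45 43 38] [577.4 209.3 124.5] -9.4 108.0
278 292 [58 54 51] [585.7 200.6 104. ] 1.4 102.6
282 290 [49 45 41] [582.8 194.4 104.9] 0.7 95.8
284 287 [40 38 34] [572.1 201.5 127.8] -11.7 98.9
276 295 [59 54 51] [583.1 208.3 106.7] -3.7 109.0
280 296 [56 56 52] [577.8 205.4 105.4] -7.7 104.4
```

The depth puts the visible fingertip at about z 115 while the TCP reads 112. The tip isn't as far ahead as stated, so I'll keep going down and let the force decide.

>>> {"fn": "carry_out", "kwargs": {
  "commands": [0.002,0,0,0,0,0,1,0.004,0,0,0,0,0,1,0.004,0,0,0,0,0,1]
}}

```text
time: 5.8
tool_pos: [583.9, 200.7, 107.7]
tcp_rot: [-105.4, 89.8, 145.0]
ft_force: [-0.1, -0.8, -0.9]
finger_gap: -0.3
```

>>> {"fn": "carry_out", "kwargs": {
  "commands": [0.002,0,0,0,0,0,1,0.003,0,0,0,0,0,1]
}}

```text
time: 6.05
tool_pos: [583.8, 200.6, 104.4]
tcp_rot: [-100.8, 89.8, 149.6]
ft_force: [0.3, -0.4, -0.2]
finger_gap: 0.2
```

>>> {"fn": "carry_out", "kwargs": {
  "commands": [0.002,0,0,0,0,0,1,0.002,0,0,0,0,0,1]
}}

```text
time: 6.3
tool_pos: [583.9, 200.7, 102.6]
tcp_rot: [-105.5, 89.8, 144.9]
ft_force: [0.9, -0.3, -1.2]
finger_gap: -0.3
```

```bash
python3 - <<'E'
from h import *
p,q=rim()
p,d=optics.snapshot("side");Q=pts("side",d)
e=Q[...,:2]-C
for u in (270,273,276,278,280,283):
    print(u,[(v,int(Q[v,u,2]),int(e[v,u]@ux),int(e[v,u]@uy)) for v in range(284,302,2)])
cv2.imwrite("pics/s4.png",cv2.resize(p[230:310,230:330,::-1],None,fx=7,fy=7,interpolation=0))
E
```

```text
near [826, array([104.7, 105.7, 106.7]), 873, array([104.4, 105.4, 106.5])]
far [1238, array([103.6, 105.3, 106.5]), 705, array([ 91.9, 102.9, 106. ])]
left [13, array([105. , 105.9, 106.5]), 346, array([104.4, 105.3, 106.6])]
right [577, array([104.6, 105.7, 106.6]), 383, array([104.1, 105.5, 106.6])]
panel [545, array([91.7, 92.7, 93.6]), 388, array([91.4, 92.5, 93.7])]
270 [(284, 123, 7, 111), (286, 105, 16, 107), (288, 103, 14, 108), (290, 103, 11, 110), (292, 104, 7, 112), (294, 105, 3, 115), (296, 104, 0, 116), (298, 96, 3, 115), (300, 93, 1, 116)]
273 [(284, 133, -2, 111), (286, 127, -1, 111), (288, 123, -1, 111), (290, 117, 0, 111), (292, 113, -1, 112), (294, 103, 2, 110), (296, 104, -1, 112), (298, 105, -5, 115), (300, 105, -8, 116)]
276 [(284, 133, -4, 107), (286, 127, -3, 107), (288, 126, -6, 109), (290, 124, -7, 110), (292, 114, -4, 108), (294, 110, -4, 109), (296, 107, -5, 110), (298, 105, -7, 111), (300, 104, -10, 112)]
278 [(284, 150, -18, 111), (286, 135, -10, 108), (288, 127, -7, 106), (290, 122, -7, 107), (292, 118, -8, 107), (294, 115, -9, 108), (296, 107, -7, 107), (298, 103, -7, 108), (300, 107, -13, 111)]
280 [(284, 160, -26, 113), (286, 157, -27, 113), (288, 131, -12, 106), (290, 126, -12, 106), (292, 122, -12, 106), (294, 118, -13, 107), (296, 105, -7, 104), (298, 105, -10, 106), (300, 102, -12, 107)]
283 [(284, 169, -34, 112), (286, 164, -34, 112), (288, 159, -34, 112), (290, 117, -8, 99), (292, 118, -12, 101), (294, 105, -6, 98), (296, 105, -10, 100), (298, 104, -12, 102), (300, 107, -18, 105)]
```

View pics/s4.png

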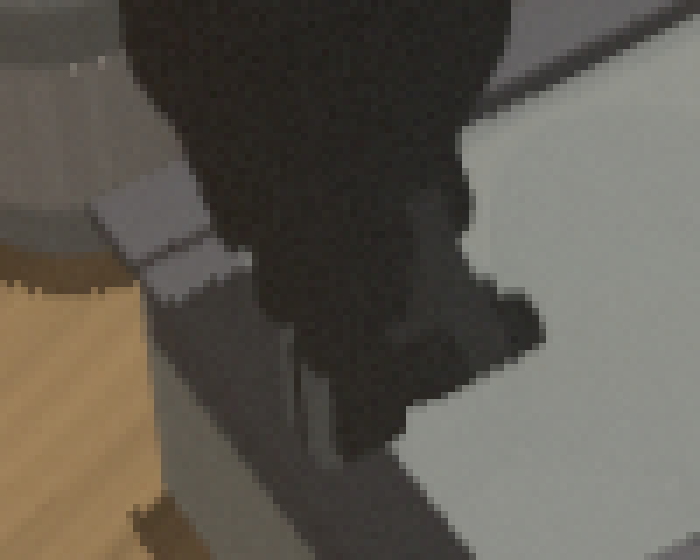

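The tip is now at about z 108, crop (340,462), some 3 mm above the rim. Contact should come at a TCP height of about 99.

>>> {"fn": "carry_out", "kwargs": {
  "commands": [0.002,0,0,0,0,0,1,0.004,0,0,0,0,0,1]
}}

```text
time: 6.7
tool_pos: [583.9, 200.7, 99.4]
tcp_rot: [-107.1, 89.8, 143.3]
ft_force: [-3.1, -0.8, 5.1]
finger_gap: 0.0
```

>>> {"fn": "carry_out", "kwargs": {
  "commands": [0.002,0,0,0,0,0,1,0.002,0,0,0,0,0,1]
}}

```text
time: 6.95
tool_pos: [583.7, 200.6, 97.0]
tcp_rot: [-100.2, 89.8, 150.2]
ft_force: [-0.1, -0.1, -0.1]
finger_gap: 0.0
```

>>> {"fn": "carry_out", "kwargs": {
  "commands": [0.002,0,0,0,0,0,1,0.002,0,0,0,0,0,1]
}}

```text
time: 7.2
tool_pos: [583.4, 200.6, 94.5]
tcp_rot: [-92.4, 89.8, 158.0]
ft_force: [0.7, 0.2, -0.1]
finger_gap: 0.1
```

```bash
python3 - <<'E'
from h import *
to((0,103,100)); rim()
E
```

```text
7.2 [583.4 200.6  94.5] [ 0.7  0.2 -0.1] tool y [ 0.942 -0.336 -0.004]
(0, 103, 100) [585. 201. 100.] [-5.5  0.8 -1.2]
near [806, array([104.6, 105.5, 106.6]), 899, array([104.3, 105.4, 106.5])]
far [1236, array([103.7, 105.3, 106.5]), 673, array([ 91.8, 103.2, 105.9])]
left [10, array([96. , 97.1, 97.6]), 376, array([95.5, 96.7, 98. ])]
right [578, array([104.7, 105.6, 106.6]), 380, array([104.1, 105.5, 106.5])]
panel [544, array([91.7, 92.7, 93.8]), 382, array([91.3, 92.4, 93.5])]
```

The left section clicked: its top now reads 96.7 in depth. Next is the far section, same heights.

>>> {"fn": "carry_out", "kwargs": {
  "commands": [-0.03,0,0,0,0,0,1,-0.035,0.035,0.052,0,0,0,1,-0.035,0.07,0.102,0,0,0,1,-0.035,0.07,0.102,0,0,0,1,-0.035,0.07,0.102,0,0,0,1,-0.01,0.07,0.102,0,0,0,1,-0.006,0.07,0.102,0,0,0,1,-0.004,0.07,0.102,0,0,0,1,-0.002,0.07,0.102,0,0,0,1,-0.001,0.07,0.102,0,0,0,1]
}}

```text
time: 8.55
tool_pos: [615.3, 81.2, 95.6]
tcp_rot: [-96.3, 89.8, 154.1]
ft_force: [0.6, 0.7, 0.1]
finger_gap: -0.2
```

```bash
python3 - <<'E'
from h import *
to((70,0,130),(70,0,94),(0,-103,130)); rim()
E
```

```text
8.55 [615.3  81.2  95.6] [0.6 0.7 0.1] tool y [ 0.942 -0.335 -0.003]
(70, 0, 130) [616.  81. 130.] [-34.4   0.2   0.3]
(70, 0, 94) [616.  81.  94.] [1.6 0.4 0.3]
(0, -103, 130) [515.   8. 130.] [-34.2 -70.1 103. ]
near [966, array([104.7, 105.6, 106.5]), 890, array([104.3, 105.4, 106.4])]
far [527, array([95. , 96.4, 97.5]), 744, array([93.2, 95.8, 97.5])]
left [0, None, 432, array([95.3, 96.3, 97.4])]
right [421, array([104.6, 105.6, 106.7]), 375, array([104. , 105.5, 106.7])]
panel [383, array([91.7, 92.7, 93.7]), 389, array([91.5, 92.6, 93.6])]
```

Far has clicked. Next is right.

>>> {"fn": "carry_out", "kwargs": {
  "commands": [-0.03,0,0,0,0,0,1,-0.035,-0.035,0.052,0,0,0,1,-0.035,-0.07,0.103,0,0,0,1,-0.035,-0.07,0.103,0,0,0,1,-0.035,-0.07,0.103,0,0,0,1,-0.01,-0.07,0.103,0,0,0,1,-0.006,-0.07,0.103,0,0,0,1,-0.004,-0.07,0.103,0,0,0,1,-0.002,-0.07,0.103,0,0,0,1,0,-0.07,0.103,0,0,0,1]
}}

```text
time: 9.9
tool_pos: [515.8, 7.9, 96.4]
tcp_rot: [-103.8, 89.9, 146.6]
ft_force: [0.8, 0.4, -0.2]
finger_gap: 0.2
```

```bash
python3 - <<'E'
from h import *
to((-70,0,130),(-70,0,95)); rim()
E
```

```text
9.9 [515.8   7.9  96.4] [ 0.8  0.4 -0.2] tool y [ 0.942 -0.335 -0.003]
(-70, 0, 130) [484. 128. 130.] [ -33.4  -70.5 -102.7]
(-70, 0, 95) [484. 128.  95.] [   1.6  -70.5 -102.7]
near [860, array([104.6, 105.7, 106.6]), 894, array([104.3, 105.4, 106.5])]
far [506, array([95.2, 96.5, 97.6]), 820, array([93.3, 95.8, 97.2])]
left [538, array([95.6, 96.7, 97.6]), 436, array([95.2, 96.3, 97.5])]
right [0, None, 233, array([96.2, 97.4, 98.7])]
panel [495, array([91.6, 92.5, 93.6]), 378, array([91.4, 92.6, 93.6])]
```

>>> {"fn": "carry_out", "kwargs": {
  "commands": [-0.03,0,0,0,0,0,1,-0.035,-0.035,-0.052,0,0,0,1,-0.035,-0.07,-0.103,0,0,0,1,-0.035,-0.07,-0.103,0,0,0,1,-0.035,-0.07,-0.103,0,0,0,1,-0.01,-0.07,-0.103,0,0,0,1,-0.006,-0.07,-0.103,0,0,0,1,-0.003,-0.07,-0.103,0,0,0,1,-0.001,-0.07,-0.103,0,0,0,1,0.001,-0.07,-0.103,0,0,0,1]
}}

```text
time: 11.25
tool_pos: [484.1, 127.6, 95.0]
tcp_rot: [-96.7, 89.8, 153.7]
ft_force: [0.7, 0.9, 0.3]
finger_gap: -0.1
```

>>> {"fn": "carry_out", "kwargs": {
  "commands": [-0.06,0,0,0,0,0,1,-0.12,0,0,0,0,0,1,-0.15,-0.06,0,0,0,0,1,-0.15,-0.12,0,0,0,0,1,-0.15,-0.12,0,0,0,0,1,-0.15,-0.12,0,0,0,0,1]
}}

```text
time: 12.0
tool_pos: [371.8, 167.7, 245.6]
tcp_rot: [-115.3, 89.9, 135.0]
ft_force: [0.1, 0.7, -0.4]
finger_gap: 0.1
```

```bash
python3 - <<'E'
from h import *
to((-190,0,240)); p,q=rim()
cv2.imwrite("pics/end.png",np.hstack([p[100:400,100:420],q[150:450,200:520]])[:,:,::-1])
E
```

```text
12.0 [371.8 167.7 245.6] [ 0.1  0.7 -0.4] tool y [ 0.942 -0.336 -0.002]
(-190, 0, 240) [371. 169. 240.] [ 5.6 -1.2 -0.7]
near [1155, array([95.6, 96.6, 97.5]), 879, array([95.3, 96.3, 97.6])]
far [1099, array([95.2, 96.4, 97.4]), 816, array([93.4, 95.8, 97.4])]
left [537, array([95.7, 96.6, 97.5]), 434, array([95.3, 96.3, 97.5])]
right [562, array([95.8, 96.7, 97.6]), 333, array([95.5, 96.6, 97.7])]
panel [538, array([91.7, 92.6, 93.5]), 377, array([91.5, 92.5, 93.5])]
```

View pics/end.png

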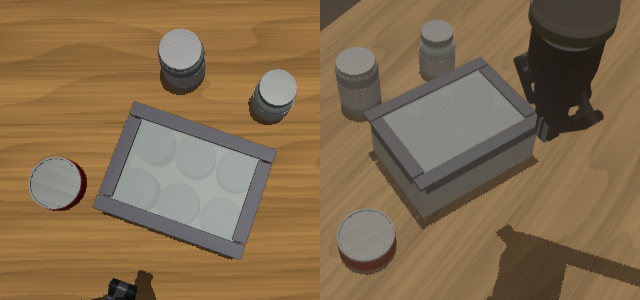

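All four sections are flush at about 96.5 mm. The tub and its neighbours stand where they were (tub corners in the top crop at (134,102), (275,151), (241,258) and (94,206)), and the arm is clear.

```bash
python3 -c "
from bench import order
print(order.hand_in())"
```

```text
the job is handed in; nothing more can be done
None
```

All four rim sections are pressed down and staying down, and the job was handed in at about 12 s with the arm clear of everything.

- **Pressing:** I used the closed fingertips in the order left, far, right, near.
- **Rim check:** in the last depth readings from both cameras, every section top is at about 96–97 mm, against about 105.5 mm at the start. The clear panel reads 92.6 mm, unchanged.
- **Surroundings:** the last picture shows the tub, can, jar and tin where they were at the start.
- **Forces:** the highest force I read was about 6 N. I only read it at the end of each move, so brief peaks during a press could have been higher.

**Disagreement:** the given nose length of 22 mm did not match what I saw. Contact came with the TCP (the tool's reference point) at or below the rim's height. As a result, my first try at the near section stopped short without touching it. I then lowered the arm step by step on the left section until it clicked, and used that height for the other three.

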